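# Free the pull stage and hold it at the index

### The job

Set the spring-return pull stage for a reading: pick up the small mallet by its handle and use it to knock the stage's locking pin fully down (do not press the pin with the hand), then put the mallet back down on the bench, off the stage, and let go of it. Then take the upright handle of the slide, pull it out until the pointer on the slide lines up with the index clamp on the edge of the stage, and finish while still holding it there, because the spring would pull it back. Leave the cup and the beaker where they stand.

Things in the scene. Friction and masses are not known exactly. Their poses are not given: they have to be found in the camera images.
- stage: Fixed metal pull stage on the bench: aluminium base plate 260 (x) x 100 (y) x 20 mm with two low steel rails (to 25 mm high) and a back stop (x +112 to +128 mm, to 48 mm high). Origin: centre of its underside, on the bench. The slide is pulled out along the stage's -x, towards the robot; its +y is its left edge. Its yaw varies.
- slide (a joint): Travel of the sprung slide in m: 0 home, grows as it is pulled out along the stage's -x, 0.075 at the end stop. The return spring (100 N/m) pulls it home with 3 N at 0 and about 9.5 N at 0.065. While the locking pin is up the slide is blocked after 3 to 6 mm.
- handle_top (a point): Centre of the top, 94 mm above the bench, of the slide's upright black handle plate: 14 mm thick along the stage's x, 40 mm wide along its y, 50 mm tall, on a flat flange 26 x 48 x 5 mm on the slide. The slide is a steel block 60 x 66 mm, top 44 mm above the bench, home centre 80 mm behind the stage's centre.
- pointer (a point): Tip of the thin dark pointer blade on the left (+y) side of the slide at its middle, 41 mm left of the stage's centre line, 32 mm above the bench; it moves with the slide. It has the same stage x as the handle's centre.
- index: Small steel index clamp 18 x 8 x 36 mm (to 45 mm above the bench) fixed on the left (+y) edge of the stage, with a thin dark blade pointing at the slide's path; where along the edge it is clamped varies (35 to 65 mm of pull). It cannot move. Its frame has the stage's axes; origin below its blade.
- mark (a point): Tip of the index blade, 46 mm left of the stage's centre line, 32 mm above the bench. The slide is at the mark when pointer and mark have the same x in the stage's frame.
- pin (a joint): How far the locking pin is driven down, in m: near 0 up (locked), 0.012 fully down on its stop. Stiff: it needs about 7 N and stays where it is driven.
- pin_top (a point): Centre of the top of the locking pin's round steel cap (18 mm across, 6 mm thick), the face to strike: 52 mm above the bench when up, 40 mm when fully down. On the stage's centre line, 45 mm in front (-x) of its centre. The pin passes through the slide's slotted tongue, a thin bar 32 mm wide whose top is 32 mm above the bench.
- mallet: Small soft-faced mallet, 0.28 kg, standing stably on its head: head 40 mm across, 50 mm tall, round rubber faces as its underside and top; wooden handle level along the mallet's -x to 155 mm, 20 mm wide and 24 mm high near the head (24 x 26 mm from 90 mm on), centre line 25 mm above the lower face. Origin: centre of the lower face.
- mallet_grip (a point): Point on the mallet's handle axis 45 mm from the head's axis, 25 mm above the lower face: where to grip it, the fingers closing across the handle.
- sample_cup: Bystander: loose capped sample cup, 64 mm across, 72 mm tall, standing. Origin: centre of its underside.
- beaker: Bystander: loose clear beaker, 72 mm across, 95 mm tall, standing. Origin: centre of its underside.
Mind the look-alikes: they are no part of the job. Of the things like the mallet, leave any that is blue; of the rest the larger one is meant.

How it is judged:
On the way, in this order (a step that is already met when the one before it is completed fails the run):
1. the mallet is lifted in the fingers (height (world z) of mallet above 0.04 m and contact force between the fingers and mallet above 1 N), for 0.1 s.
2. the locking pin is driven down, the mallet in the fingers and the slide still home (value of joint pin above 0.01 m and contact force between the fingers and mallet above 1 N and value of joint slide below 0.006 m), for 0.1 s.
3. the mallet is put down on the bench off the stage and let go (height (world z) of mallet below 0.03 m and contact force between each of the arm, the fingers and mallet below 0.1 N and contact force between mallet and stage below 0.1 N and linear speed of mallet below 0.02 m/s), for 0.2 s.
4. the slide is held by its handle at the index (x of pointer in the frame of mark between -0.004 and 0.004 m and contact force between the fingers and slide above 1 N), for 0.3 s.
At the end, for the whole second after the job is handed in: The fingers hold the slide by its handle, still, with the pointer within 4 mm of the index mark along the stage; the locking pin is down (10 mm or more of its 12 mm); the mallet lies at rest on the bench, touching neither the stage nor the robot (all of step 3 and all of step 4 and velocity of joint slide between -0.01 and 0.01 m/s and value of joint pin above 0.01 m); the arm keeps its last pose, push and grip.
It fails at once if the robot itself presses the pin (contact force between any of the arm, the fingers and pin above 1 N).
It fails at once if the cup or the beaker is pushed away or knocked over (distance of any of sample_cup, beaker from where it was at the start of the episode above 0.03 m or angle between any of sample_cup, beaker's own z axis and vertical above 0.5 rad).
It also fails if it takes over 48 s, if anything falls off the work surface, if the arm or the gripper's body presses on something with over 40 N, if the wrist force passes 120 N, or if a joint passes its speed limit or range.

### The arm

A 6-joint arm with a two-finger parallel gripper is mounted at the origin on a cart in front of the work surface, level with it; the furniture and walls round the work are solid. World frame = base frame: x ahead of the robot, y to its left, z up, the work surface at z = 0. Lengths are in m, angles in rad, forces in N, time in s.
With the tool pointing down it reaches from about 0.3 to 1 m from the base axis. Payload 5.1 kg.
Tool frame: the origin (TCP) lies between the finger pads; the fingertips stand 22 mm ahead of it and the grasp point (between the pads) lies 3 mm ahead of it; z points along the fingers, y is the line along which they close (so a half turn about z gives the same grasp; the last joint's range is limited). The gripper opens to 95 mm and grips with 3 to 60 N. Pads are 20 mm wide; open, the fingers measure 119 mm over their backs; the gripper's body (75 mm by 180 mm) begins 59 mm behind the grasp point.
Start: joints at [1.256, 0.124, 1.65, -0, 1.367, -0.083], TCP at [0.149, 0.633, 0.237] pointing down, gripper open.
Joint ranges: [-2.61, 2.61], [-1.02, 2.33], [0.03, 2.71], [-1.35, 4.49], [0.32, 2.68], [-2.91, 2.91]. Speed limits (rad/s): [2.57, 2.57, 3.14, 3.14, 3.14, 3.14].

### API

Orientations are given as a rotation vector (axis times angle).
In Python, from cell import * gives the robot as it stands.
- The arm moves only by the shell command python3 -m creep 'ROWS'. ROWS is a JSON object of lists of equal length, an entry for each row: "offset": the shift along the tool's x, y, z in units of 60 mm (1.0 is 60 mm), a list of three; "rot": the turn, a rotation vector about the tool's x, y, z in units of 8 degrees (1.0 is 8 degrees), a list of three; "fingers": the finger opening in mm, from 0 to 95.1. A call has 1 to 8 rows; each row is the pose to reach, as a shift and turn from the pose commanded when the call began, along the tool's axes at that moment; what a row does not reach only later rows make up. A row lasts 1/8 s, in which the tool goes at most 62.5 mm and 10.7 degrees, less where a joint would pass 70% of its speed; a pose out of reach is approached as far as the arm can. A call with a gripper value outside its range is refused whole. The fingers move at their own pace and stop on an object; the grip force is fixed at half the most. Time passes only in rows, so rows that repeat a pose let the fingers close. It gives the time, the measured TCP pose, the force, the opening and the grip force at its end, in the units of the state.
- sense(): the state, without advancing time (a new reading comes with each control period).
- capture(name): name is "side" or "top" or "wrist"; returns a dict with "color" (420x560x3 uint8, red, green, blue), "intrinsics" (3x3 intrinsics, pixels), "T" (4x4, takes a point from camera to world coordinates); the wrist camera has in their place "tool_from_camera" (4x4, takes a point from camera to tool coordinates, whose origin is the TCP and whose axes are the flange's). Camera axes: x right, y up, looking along -z (the intrinsics and any distortion apply to the point x, -y, -z); pixel columns grow to the right and rows downward; lengths in m; the calibration is good to about 2 mm. A picture is of the moment at which its call begins: read the wrist's pose just before it. There is no depth.
- sign_off(): hands the job in; it is judged then, once.
The state is a dict: "t": time; "joint_pos": joint angles; "qvel": joint speeds; "tau": joint torques, N m; "position": TCP position; "tool_rot": TCP orientation; "force": force on the tool from outside, world axes, zero at the start; "wrist_torque": the same for the moment, N m; "width": finger opening in m; "grip_force": force on a finger pad.
Only numpy, scipy, OpenCV 4.12 (cv2) and the standard library are available. Lean on these libraries where they do the work, as an engineer would, in place of code of your own. Each camera call takes 0.05 s, during which the arm holds its last target. There are 200 camera calls.

## Working session

There is one attempt and no reset: what is moved stays moved. The work goes in short steps, Python scripts to look and compute and a shell command to move; the robot and the scene stay as the last step left them, time stands still between calls to the robot, and variables do not carry over. Pictures are saved under pics/ and viewed, at most 12 in all, crops included, and the job is handed in when it is done.

```bash
mkdir -p pics; ls; python3 - <<'E'
from cell import *
import cv2,numpy as np,pickle
d={}
for n in("side","top","wrist"):
    s=sense();c=capture(n);c['s']=s;d[n]=c
    cv2.imwrite(f"pics/{n}0.png",c["color"][:,:,::-1])
pickle.dump(d,open("c0.pkl","wb"))
print(d["top"]["T"].round(3),d["side"]["T"].round(3),d["wrist"]["tool_from_camera"].round(3),d["top"]["intrinsics"])
s=sense();print({k:np.round(v,3) for k,v in s.items()});print(d['top'].keys())
E
```

```text
pics
[[-0.011  0.991 -0.13   0.301]
 [-1.    -0.012 -0.008  0.109]
 [-0.01   0.13   0.991  1.174]
 [ 0.     0.     0.     1.   ]] [[ 0.991  0.08  -0.109  0.362]
 [-0.135  0.52  -0.844 -0.653]
 [-0.011  0.851  0.526  0.567]
 [ 0.     0.     0.     1.   ]] [[ 0.     0.971  0.239  0.067]
 [ 1.    -0.     0.     0.   ]
 [ 0.     0.239 -0.971 -0.147]
 [ 0.     0.     0.     1.   ]] [[385.31513836   0.         277.64440163]
 [  0.         385.31513836 213.02586876]
 [  0.           0.           1.        ]]
{'t': np.float64(0.15), 'joint_pos': array([ 1.256,  0.124,  1.651, -0.   ,  1.368, -0.083]), 'qvel': array([-0.001, -0.003, -0.003, -0.001,  0.002, -0.001]), 'tau': array([ 1.0000e-03, -4.1820e+01, -3.6047e+01,  7.8000e-02,  4.7000e-02,
       -0.0000e+00]), 'position': array([0.149, 0.632, 0.236]), 'tool_rot': array([-3.63e-01, -3.12e+00,  3.00e-03]), 'force': array([ 0.734, -0.199,  0.078]), 'wrist_torque': array([0.002, 0.007, 0.014]), 'grip_force': np.float64(0.0), 'width': np.float64(0.095)}
dict_keys(['color', 'intrinsics', 'T', 's'])
```

View pics/top0.png

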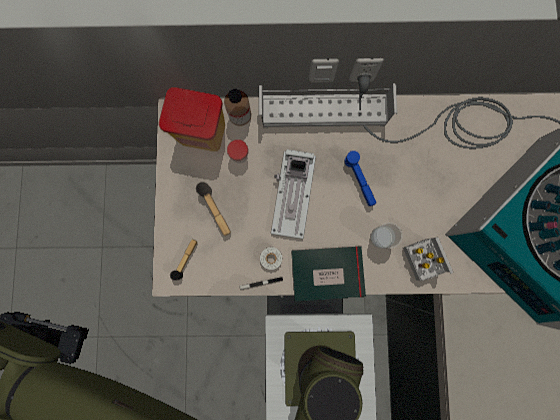

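View pics/side0.png

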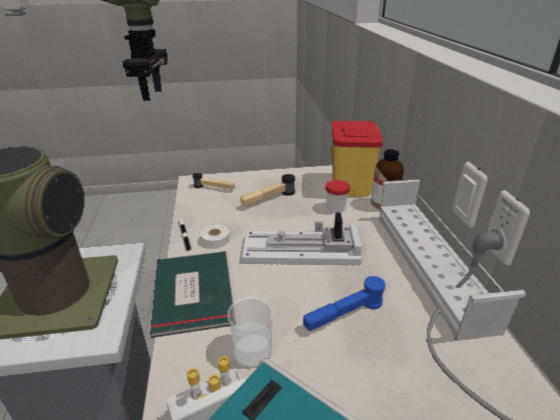

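```bash
cat > h.py <<'E'
import numpy as np,cv2,pickle
from scipy.spatial.transform import Rotation as R
def ray(c,uv,z,T=None):
    T=c["T"] if T is None else T
    K=c["intrinsics"];u,v=uv
    d=np.array([(u-K[0,2])/K[0,0],-(v-K[1,2])/K[1,1],-1.])
    d=T[:3,:3]@d;o=T[:3,3]
    return o+d*(z-o[2])/d[2]
def wT(c):
    T=np.eye(4);T[:3,:3]=R.from_rotvec(c['s']['tool_rot']).as_matrix();T[:3,3]=c['s']['position'];return T@c["tool_from_camera"]
E
python3 - <<'E'
from h import *
d=pickle.load(open("c0.pkl","rb"));c=d["top"]
im=c["color"][:,:,::-1]
cv2.imwrite("pics/crop1.png",cv2.resize(im[140:250,165:325],None,fx=5,fy=5,interpolation=cv2.INTER_CUBIC))
for n,uv,z in[("mhead",(204,187.5),.05),("mend",(228,234),.037),("cup",(237.5,149.5),.072),("small",(177,276),.04)]:print(n,ray(c,uv,z).round(3))
E
```

```text
mhead [0.528 0.337 0.05 ]
mend [0.389 0.266 0.037]
cup [0.636 0.235 0.072]
small [0.268 0.414 0.04 ]
```

View pics/crop1.png

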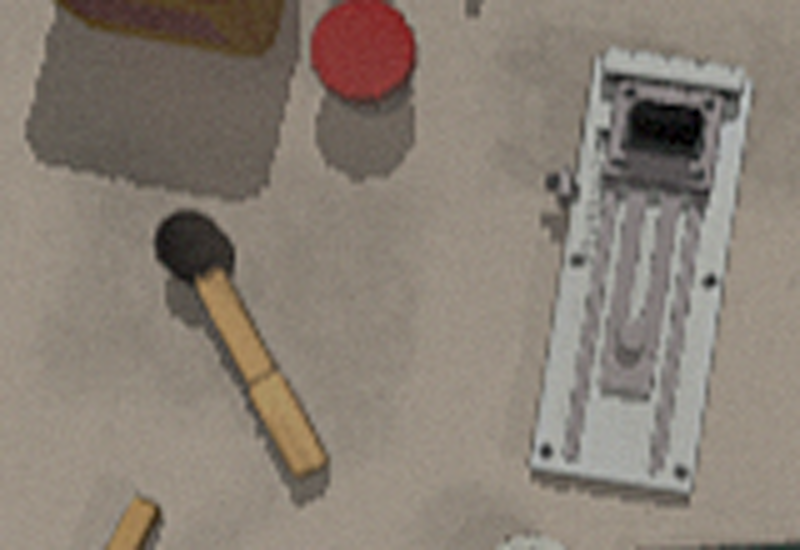

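The top crop shows the wanted mallet with its head at (195,247) and handle end at (310,465). The stage shows its pin at (630,350), handle top at (668,127) and index at (562,183). I'll move over the mallet for a wrist view.

```bash
python3 -m creep '{"offset":[[-6.7,-3.8,0],[-6.7,-3.8,0],[-6.7,-3.8,0],[-6.7,-3.8,0],[-6.7,-3.8,0],[-6.7,-3.8,0],[-6.7,-3.8,0],[-6.7,-3.8,0]],"rot":[[0,0,-1],[0,0,-2],[0,0,-3],[0,0,-4],[0,0,-5],[0,0,-5],[0,0,-5],[0,0,-5]],"fingers":[95,95,95,95,95,95,95,95]}'
python3 -m creep '{"offset":[[0,0,0],[0,0,0]],"rot":[[0,0,0],[0,0,0]],"fingers":[95,95]}'
python3 - <<'E'
from cell import *
from h import *
s=sense();c=capture("wrist");c['s']=s;pickle.dump(c,open("c1.pkl","wb"))
cv2.imwrite("pics/w1.png",c["color"][:,:,::-1]);print(s['position'],s['tool_rot'],s['joint_pos'],s['t'])
E
```

```text
t: 1.15
position: [0.4901, 0.3158, 0.2363]
tool_rot: [0.721, -3.057, 0.001]
force: [-0.5, 1.0, 0.5]
width: 0.0949
grip_force: 0.0
t: 1.4
position: [0.4876, 0.3188, 0.2363]
tool_rot: [0.726, -3.056, -0.0]
force: [0.0, -0.1, -0.1]
width: 0.095
grip_force: 0.0
[0.48759509 0.31875017 0.23632275] [ 7.26272854e-01 -3.05565109e+00 -3.99461293e-04] [ 4.86633746e-01 -2.34829321e-02  1.80379070e+00  4.60817741e-04
  1.36201145e+00 -1.55096216e+00] 1.4
```

View pics/w1.png

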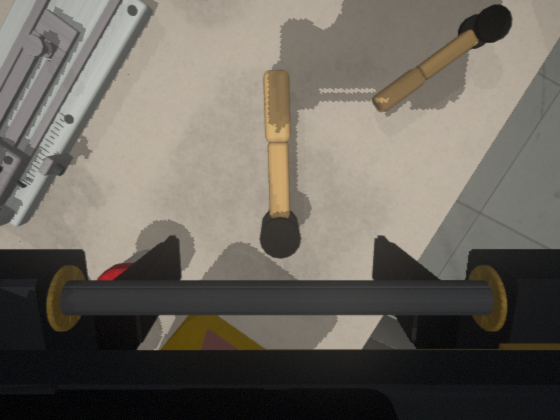

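The wrist view shows the mallet upright in the frame, handle end near (277,71) and head near (280,235). The stage is at upper left, with the pin near (40,45).

```bash
python3 - <<'E'
from h import *
d=pickle.load(open("c0.pkl","rb"));t=d["top"];c=pickle.load(open("c1.pkl","rb"));T=wT(c)
hsv=cv2.cvtColor(c["color"],cv2.COLOR_RGB2HSV)
m=cv2.inRange(hsv,(10,90,60),(28,255,255));m[:,:230]=0;m[:,340:]=0;m[235:]=0
rows=[]
for v in range(74,212,4):
    x=np.where(m[v])[0]
    if len(x)>8: rows.append(ray(c,((x[0]+x[-1])/2,v),.0375,T)[:2])
rows=np.array(rows);print(len(rows))
vx,vy,x0,y0=cv2.fitLine(rows.astype(np.float32),cv2.DIST_HUBER,0,.01,.01).ravel()
if vx<0:vx,vy=-vx,-vy
ys=np.where(m[:,277])[0];print("yrange",ys.min(),ys.max())
end=ray(c,(277,ys.min()),.038,T)[:2];a=np.array([vx,vy])
end=np.array([x0,y0])+a*((end-[x0,y0])@a)
print("yaw",np.degrees(np.arctan2(vy,vx)),"end",end,"head",end+a*.155,"grip40",end+a*.115)
# top-view stage
f=lambda u,v,z:ray(t,(165+u/5-.4,140+v/5-.4),z)[:2]
FL,FR,BL,BR=f(532,468,.02),f(690,492,.02),f(605,50,.048),f(750,70,.048)
print(FL,FR,BL,BR,"axis",(BL+BR-FL-FR)/2)
print("pin",f(630,350,.052),"htop",f(668,127,.094),"mhead",f(195,247,.05))
print("headwrist",ray(c,(280,230),.05,T))
print("K",c["intrinsics"][0,0], "T",T[:3,3], R.from_matrix(T[:3,:3]).as_matrix().round(2))
E
```

```text
35
yrange 70 216
yaw 28.35129 end [0.39064588 0.26978769] head [0.52705403 0.3433935 ] grip40 [0.49185193 0.32439845]
[0.39169476 0.1395496 ] [0.3762363  0.04509295] [0.6411407  0.09275067] [0.62757144 0.00580282] axis [ 0.25039054 -0.04304453]
pin [0.45798553 0.080524  ] htop [0.5811523  0.05784727] mhead [0.52315463 0.33797326]
headwrist [0.517556  0.3383739 0.05     ]
K 367.64905765048115 T [0.42743398 0.28875011 0.38321824] [[-0.45 -0.87 -0.21]
 [ 0.89 -0.44 -0.11]
 [ 0.   -0.24  0.97]]
```

```bash
python3 -m creep '{"offset":[[0.26,-4.7,0],[0.26,-4.7,0],[0.26,-4.7,0],[0.26,-4.7,0],[0.26,-4.7,0],[0.26,-4.7,0],[0.26,-4.7,0],[0.26,-4.7,0]],"rot":[[0,0,1],[0,0,2],[0,0,3],[0,0,4],[0,0,4.55],[0,0,4.55],[0,0,4.55],[0,0,4.55]],"fingers":[95,95,95,95,95,95,95,95]}'
python3 - <<'E'
from cell import *
from h import *
s=sense();c=capture("wrist");c['s']=s;pickle.dump(c,open("c2.pkl","wb"))
print(s['position'],s['tool_rot'],s['t'],abs(s['qvel']).max())
cv2.imwrite("pics/w2.png",cv2.resize(c["color"][:300,100:500,::-1],None,fx=2,fy=2,interpolation=cv2.INTER_CUBIC))
E
```

```text
t: 2.45
position: [0.6005, 0.0612, 0.2367]
tool_rot: [-0.261, -3.131, -0.0]
force: [-1.1, 0.6, 0.6]
width: 0.0949
grip_force: 0.0
[0.60054822 0.06116377 0.23668584] [-2.60760148e-01 -3.13062734e+00 -4.49695772e-04] 2.45 0.003251221405914735
```

View pics/w2.png

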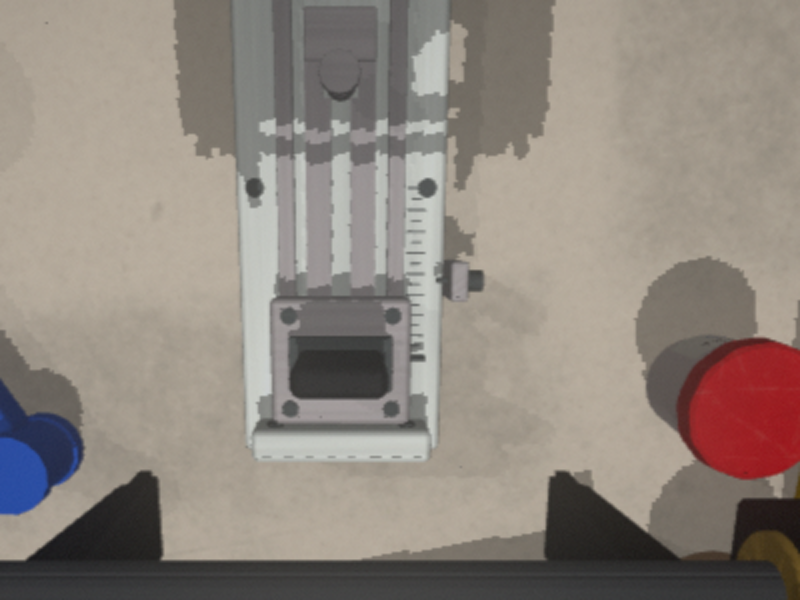

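The wrist crop shows the pin cap at (340,71), the handle top at about (340,374), the pointer tip at (425,357) and the index blade tip at (437,279). The slide is home.

```bash
python3 - <<'E'
from h import *
c=pickle.load(open("c2.pkl","rb"));T=wT(c)
f=lambda u,v,z:ray(c,(100+u/2-.25,v/2-.25),z,T)[:2]
pin,ht,po,ma=f(340,71,.052),f(340,374,.094),f(425,357,.032),f(437,279,.032)
print(pin,ht,po,ma,"pin-ht",np.linalg.norm(ht-pin))
l=[f(*p,.048) for p in((254,459),(428,459))]; print("backstop",l)
a=ht-pin;a/=np.linalg.norm(a);yaw=np.degrees(np.arctan2(a[1],a[0]))
y=np.degrees(np.arctan2(*(l[1]-l[0])[::-1]))-90
print("yaw pin-handle",yaw,"backstop",y)
print("pull along axis",(po-ma)@a, "lat", [(p-pin)@np.array([-a[1],a[0]]) for p in(po,ma)],"po along from pin",(po-pin)@a)
E
```

```text
[0.46720239 0.07812682] [0.58581261 0.05843568] [0.59548072 0.09732629] [0.55973328 0.10817039] pin-ht 0.12023362929744746
backstop [array([0.62777836, 0.00883296]), array([0.64150382, 0.09061271])]
yaw pin-handle -9.426020671858137 backstop -9.527414301321528
pull along axis 0.03704075550998136 lat [np.float64(0.03994889491164587), np.float64(0.044792074580870034)] po along from pin 0.12340193390526567
```

```bash
python3 -m creep '{"offset":[[2.54,4.01,0],[2.54,4.01,0],[2.54,4.01,0],[2.54,4.01,0],[2.54,4.01,0.5],[2.54,4.01,1],[2.54,4.01,1.7],[2.54,4.01,2.0]],"rot":[[0,0,-1],[0,0,-2],[0,0,-3],[0,0,-4],[0,0,-4.73],[0,0,-4.73],[0,0,-4.73],[0,0,-4.73]],"fingers":[95,95,95,95,70,70,70,70]}'
python3 -m creep '{"offset":[[0,0,0],[0,0,0]],"rot":[[0,0,0],[0,0,0]],"fingers":[70,70]}'
```

```text
t: 3.5
position: [0.4892, 0.3223, 0.1139]
tool_rot: [0.766, -3.043, 0.002]
force: [-0.9, 0.1, 1.0]
width: 0.0703
grip_force: 0.0
t: 3.75
position: [0.4923, 0.3229, 0.1186]
tool_rot: [-0.764, 3.044, 0.001]
force: [0.5, 0.2, 0.7]
width: 0.0701
grip_force: 0.0
```

```bash
python3 -m creep '{"offset":[[0,0,0.6],[0,0,1.1],[0,0,1.48],[0,0,1.48],[0,0,1.48],[0,0,1.48],[0,0,1.48],[0,0,1.48]],"rot":[[0,0,0],[0,0,0],[0,0,0],[0,0,0],[0,0,0],[0,0,0],[0,0,0],[0,0,0]],"fingers":[70,70,70,70,18,18,5,5]}'
python3 -m creep '{"offset":[[0,0,0],[0,0,0],[0,0,0]],"rot":[[0,0,0],[0,0,0],[0,0,0]],"fingers":[5,5,5]}'
```

```text
t: 4.75
position: [0.4916, 0.3224, 0.0284]
tool_rot: [-0.764, 3.046, 0.0]
force: [0.5, 0.1, 0.9]
width: 0.0352
grip_force: 0.0
t: 5.12
position: [0.4912, 0.3223, 0.0278]
tool_rot: [0.764, -3.047, -0.0]
force: [-0.8, 0.9, -0.1]
width: 0.0198
grip_force: 29.9
```

Gripped at 20 mm, as expected for the handle. Next I'll lift and check.

```bash
python3 -m creep '{"offset":[[0,0,-0.4],[0,0,-0.8],[0,0,-1.2],[0,0,-1.6],[0,0,-1.6],[0,0,-1.6]],"rot":[[0,0,0],[0,0,0],[0,0,0],[0,0,0],[0,0,0],[0,0,0]],"fingers":[5,5,5,5,5,5]}'
python3 - <<'E'
from cell import *
from h import *
s=sense();c=capture("wrist");c['s']=s;pickle.dump(c,open("c3.pkl","wb"))
c2=capture("side")
cv2.imwrite("pics/w3.png",np.hstack([c["color"][:300,130:430,::-1],c2["color"][100:400,150:450,::-1]]))
print(s['position'],s['tool_rot'],s['t'],s['force'],s['grip_force'])
T=wT(c);hsv=cv2.cvtColor(c["color"],cv2.COLOR_RGB2HSV)
m=cv2.inRange(hsv,(10,90,60),(28,255,255));m[:,:200]=0;m[:,360:]=0;m[235:]=0
n,l,st,_=cv2.connectedComponentsWithStats(m);i=1+st[1:,4].argmax();print(st[i])
z=s['position'][2]-.003+.0125
P=[]
for v in range(st[i][1]+4,st[i][1]+st[i][3]-4,4):
    x=np.where(l[v]==i)[0];P.append(ray(c,((x[0]+x[-1])/2,v),z,T)[:2])
vx,vy,x0,y0=cv2.fitLine(np.float32(P),cv2.DIST_HUBER,0,.01,.01).ravel();print("yaw",np.degrees(np.arctan2(vy,vx)),x0,y0,P[0],P[-1])
E
```

```text
t: 5.88
position: [0.4904, 0.3217, 0.1222]
tool_rot: [0.764, -3.045, 0.001]
force: [-0.7, 0.7, -2.9]
width: 0.0196
grip_force: 29.9
[0.49040775 0.3217237  0.12216668] [ 7.63611028e-01 -3.04482919e+00  1.06307695e-03] 5.875 [-0.70802993  0.7465236  -2.92641331] 29.89873230457306
[  241     0    67   235 13734]
yaw 28.590229 0.43282607 0.29089376 [0.39819381 0.27193729] [0.46769864 0.30989181]
```

View pics/w3.png

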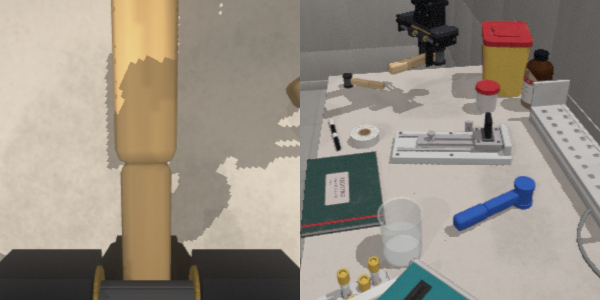

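The mallet is held level in the fingers (left crop), and the side view confirms it is clear of the bench. Now I'll move it over the pin.

```bash
python3 -m creep '{"offset":[[0.5,-0.57,0],[1.0,-1.14,0],[1.5,-1.7,0],[2.0,-2.27,0],[2.5,-2.84,0],[2.955,-3.4,0],[2.955,-3.4,0],[2.955,-3.4,0]],"rot":[[0,0,0],[0,0,0],[0,0,0],[0,0,0],[0,0,0],[0,0,0],[0,0,0],[0,0,0]],"fingers":[5,5,5,5,5,5,5,5]}'
python3 - <<'E'
from cell import *
from h import *
a=capture("top");c2=capture("side");s=sense()
cv2.imwrite("pics/s4.png",np.hstack([cv2.resize(a["color"][140:260,230:350,::-1],None,fx=3,fy=3,interpolation=2),cv2.resize(c2["color"][170:290,230:370,::-1],None,fx=3,fy=3,interpolation=2)]))
print(s['position'],s['force'],s['joint_pos'])
E
```

```text
t: 6.98
position: [0.4309, 0.0588, 0.1232]
tool_rot: [0.763, -3.047, -0.001]
force: [0.2, 0.6, -3.6]
width: 0.0195
grip_force: 29.9
[0.43119469 0.05939268 0.1234957 ] [ 0.51430393 -0.15576054 -2.65462874] [ 1.33056902e-02 -2.73784753e-01  2.22151594e+00  1.99980201e-04
  1.19455370e+00 -2.05016960e+00]
```

View pics/s4.png

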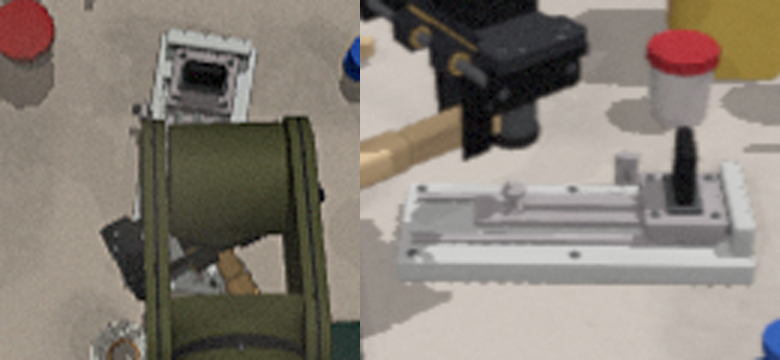

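Side view: the head, underside at (518,140), hangs straight above the pin cap at (514,190). I'll press it down step by step.

```bash
python3 -m creep '{"offset":[[0,0,0.3],[0,0,0.6],[0,0,0.7],[0,0,0.75],[0,0,0.8],[0,0,0.85],[0,0,0.9],[0,0,0.92]],"rot":[[0,0,0],[0,0,0],[0,0,0],[0,0,0],[0,0,0],[0,0,0],[0,0,0],[0,0,0]],"fingers":[5,5,5,5,5,5,5,5]}'
python3 -m creep '{"offset":[[0,0,0.05],[0,0,0.05]],"rot":[[0,0,0],[0,0,0]],"fingers":[5,5]}'
```

```text
t: 8.07
position: [0.4316, 0.059, 0.0689]
tool_rot: [-0.764, 3.046, 0.001]
force: [-3.5, 3.0, 3.7]
width: 0.0199
grip_force: 29.9
t: 8.32
position: [0.4314, 0.0589, 0.0665]
tool_rot: [0.764, -3.047, -0.001]
force: [-7.6, 3.0, 10.1]
width: 0.0196
grip_force: 30.0
```

```bash
python3 -m creep '{"offset":[[0,0,0.05],[0,0,0.05]],"rot":[[0,0,0],[0,0,0]],"fingers":[5,5]}'
python3 - <<'E'
from cell import *
from h import *
c2=capture("side")
cv2.imwrite("pics/s5.png",cv2.resize(c2["color"][170:290,230:370,::-1],None,fx=4,fy=4,interpolation=2))
E
```

```text
t: 8.57
position: [0.4312, 0.0587, 0.0639]
tool_rot: [0.764, -3.046, -0.0]
force: [-10.4, 2.1, 14.0]
width: 0.0198
grip_force: 30.0
```

View pics/s5.png

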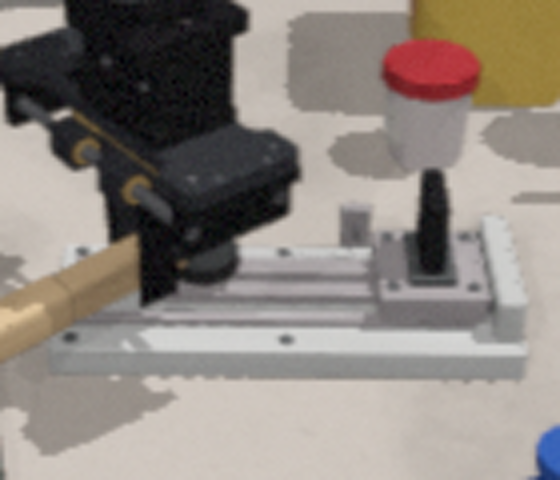

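The head is seated on the pin with about 17 N, well above the pin's 7 N. I'll lift off and check the pin.

```bash
python3 -m creep '{"offset":[[0,0,-0.4],[0,0,-0.8],[0,0,-1.2],[0,0,-1.2],[-0.9,1.0,-1.2],[-1.4,1.7,-1.2],[-1.4,1.7,-1.2],[-1.4,1.7,-1.2]],"rot":[[0,0,0],[0,0,0],[0,0,0],[0,0,0],[0,0,0],[0,0,0],[0,0,0],[0,0,0]],"fingers":[5,5,5,5,5,5,5,5]}'
python3 - <<'E'
from cell import *
from h import *
d=pickle.load(open("c0.pkl","rb"))["side"]
c=capture("side");pickle.dump(c,open("c6.pkl","wb"))
f=lambda x:cv2.resize(x[215:265,235:305,::-1],None,fx=5,fy=5,interpolation=2)
g=cv2.resize(c["color"][130:270,150:290,::-1],None,fx=3,fy=3,interpolation=2)
o=np.zeros((500,780,3),np.uint8);o[:250,:350]=f(d["color"]);o[250:,:350]=f(c["color"]);o[:420,360:]=g
cv2.imwrite("pics/s6.png",o)
K=d["intrinsics"];
for z in(.052,.04):
    p=np.linalg.inv(d["T"])@[.467,.078,z,1];print(z,(K@[p[0]/-p[2],-p[1]/-p[2],1])[:2])
E
```

```text
t: 9.62
position: [0.4563, 0.1881, 0.1327]
tool_rot: [0.766, -3.044, 0.001]
force: [0.5, -0.2, -2.9]
width: 0.0199
grip_force: 30.0
0.052 [280.04192913 230.81161392]
0.04 [280.06748435 235.21839149]
```

View pics/s6.png

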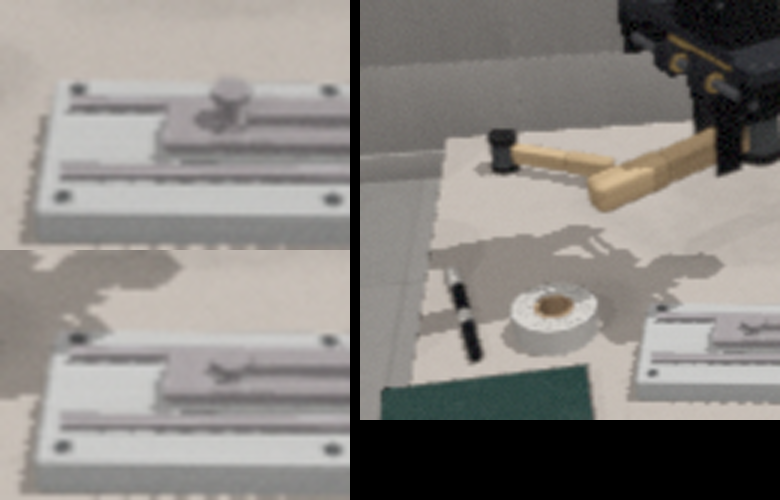

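The pin cap has dropped about 5 px, from (230,90) to (228,115) in the crops, which matches 12 mm, so it is fully down. The mallet's handle end (592,195) hangs low, so I'll measure the tilt.

```bash
python3 - <<'E'
from cell import *
from h import *
c=pickle.load(open("c6.pkl","rb"));K=c["intrinsics"];s=sense()
P=lambda q:(K@(lambda p:[p[0]/-p[2],-p[1]/-p[2],1])(np.linalg.inv(c["T"])@[*q,1]))[:2]
R_=R.from_rotvec(s['tool_rot']).as_matrix();t=s['position'];g=t+R_[:,2]*.003
print(R_.round(3),t)
for a in(0,5,10,15,20,25):
    d=R_[:,0]*np.cos(np.radians(a))+R_[:,2]*np.sin(np.radians(a))
    print(a,"tail",P(g+d*.1135).round(1),"step",P(g+d*.0485).round(1),"head",P(g-d*.0415).round(1))
hsv=cv2.cvtColor(c["color"],cv2.COLOR_RGB2HSV);m=cv2.inRange(hsv,(10,80,60),(28,255,255))
m[:,:222]=0;m[:,272:]=0;m[:165]=0;m[205:]=0
for u in range(224,270,4):
    y=np.where(m[:,u])[0];print(u,y.min() if len(y) else None,y.max() if len(y) else None,end="; ")
E
```

```text
[[-0.882 -0.472 -0.002]
 [-0.472  0.882 -0.001]
 [ 0.003 -0.    -1.   ]] [0.45643162 0.18750128 0.133034  ]
0 tail [226.6 191.6] step [251.3 183.3] head [282.8 172.7]
5 tail [227.1 195.5] step [251.4 184.9] head [282.8 171.3]
10 tail [227.9 199.1] step [251.7 186.4] head [282.6 170. ]
15 tail [229.  202.5] step [252.1 187.9] head [282.3 168.8]
20 tail [230.4 205.7] step [252.6 189.3] head [282.  167.6]
25 tail [232.2 208.6] step [253.3 190.6] head [281.5 166.5]
224 182 187; 228 184 197; 232 184 199; 236 190 197; 240 184 196; 244 182 194; 248 181 192; 252 180 190; 256 178 188; 260 176 186; 264 173 185; 268 173 183;
```

```bash
python3 -m creep '{"offset":[[-0.6,0.6,0],[-1.2,1.2,0],[-1.57,1.7,0],[-1.57,1.7,0.5],[-1.57,1.7,1.0],[-1.57,1.7,1.4],[-1.57,1.7,1.6],[-1.57,1.7,1.67]],"rot":[[0,0.2,0],[0,0.4,0],[0,0.75,0],[0,0.75,0],[0,0.75,0],[0,0.75,0],[0,0.75,0],[0,0.75,0]],"fingers":[5,5,5,5,5,5,5,5]}'
python3 -m creep '{"offset":[[0,0,0],[0,0,0]],"rot":[[0,0,0],[0,0,0]],"fingers":[5,5]}'
```

```text
t: 10.68
position: [0.4921, 0.3215, 0.0338]
tool_rot: [0.737, -2.948, 0.039]
force: [-0.5, 0.7, -2.6]
width: 0.0199
grip_force: 30.0
t: 10.92
position: [0.493, 0.323, 0.0357]
tool_rot: [0.74, -2.951, 0.038]
force: [-0.4, 0.3, -2.8]
width: 0.0202
grip_force: 30.0
```

```bash
python3 -m creep '{"offset":[[0,0,0.05],[0,0,0.08],[0,0,0.1],[0,0,0.1]],"rot":[[0,0,0],[0,0,0],[0,0,0],[0,0,0]],"fingers":[5,5,5,5]}'
```

```text
t: 11.42
position: [0.4915, 0.3224, 0.0286]
tool_rot: [0.74, -2.948, 0.039]
force: [-0.9, -0.4, -2.1]
width: 0.0199
grip_force: 30.0
```

```bash
python3 -m creep '{"offset":[[0,0,0],[0,0,0],[0,0,0],[0,0,-0.5],[0,0,-1.2],[0,0,-2.0],[0,0,-2.8],[0,0,-2.8]],"rot":[[0,0,0],[0,0,0],[0,0,0],[0,0,0],[0,0,0],[0,0,0],[0,-0.75,0],[0,-0.75,0]],"fingers":[70,70,70,70,70,70,70,70]}'
python3 - <<'E'
from cell import *
from h import *
s=sense();c=capture("wrist");d=capture("side")
cv2.imwrite("pics/w7.png",np.hstack([c["color"][:300,130:430,::-1],d["color"][100:400,150:450,::-1]]))
Rm=R.from_rotvec(s['tool_rot']).as_matrix();print(Rm.round(4),s['position'],s['t'])
E
```

```text
t: 12.42
position: [0.5092, 0.3319, 0.2019]
tool_rot: [-0.762, 3.037, 0.004]
force: [-0.4, -0.1, -0.2]
width: 0.0696
grip_force: 0.0
[[-0.8815 -0.472   0.0096]
 [-0.472   0.8816  0.0051]
 [-0.0108 -0.     -0.9999]] [0.50915785 0.33187867 0.20185508] 12.425
```

View pics/w7.png

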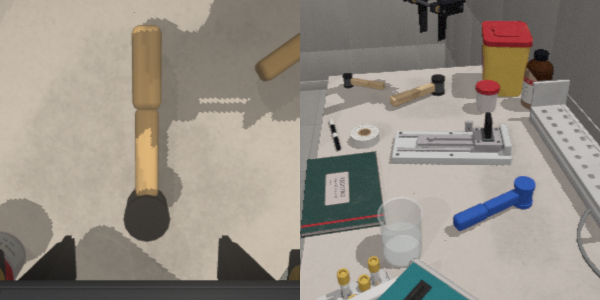

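The mallet stands upright on the bench, head at (147,215) in the left crop, and the fingers are clear. Next is the slide handle, turning the tool so the fingers close along the stage's x.

```bash
python3 -m creep '{"offset":[[1.0,-4.64,0],[1.0,-4.64,0],[1.0,-4.64,0],[1.0,-4.64,0],[1.0,-4.64,0],[1.0,-4.64,0],[1.0,-4.64,0],[1.0,-4.64,0]],"rot":[[0,0,1.25],[0,0,2.5],[0,0,3.75],[0,0,5],[0,0,6.25],[0,0,7.5],[0,0,8.75],[0,0,10]],"fingers":[60,60,60,60,60,60,60,60]}'
python3 -m creep '{"offset":[[0,0,0],[0,0,0],[0,0,0],[0,0,0],[0,0,0],[0,0,0],[0,0,0]],"rot":[[0,0,1.2],[0,0,2.4],[0,0,3.6],[0,0,4.8],[0,0,5.96],[0,0,5.96],[0,0,5.96]],"fingers":[60,60,60,60,60,60,60]}'
python3 - <<'E'
from cell import *
from h import *
s=sense();Rm=R.from_rotvec(s['tool_rot']).as_matrix();p=s['position']
print(Rm.round(4),p,s['joint_pos'].round(2))
pin=np.array([.4672,.0781]);yaw=np.radians(-9.47);a=np.array([np.cos(yaw),np.sin(yaw)])
t=np.array([*(pin+.123*a),.078]);print(t,"tool units",(Rm.T@(t-p)/.06).round(3),"y yaw",np.degrees(np.arctan2(Rm[1,1],Rm[0,1])))
E
```

```text
t: 13.52
position: [0.5843, 0.0566, 0.1925]
tool_rot: [-1.38, -2.817, 0.004]
force: [-0.6, 0.1, 0.6]
width: 0.06
grip_force: 0.0
t: 14.4
position: [0.585, 0.0569, 0.1941]
tool_rot: [-2.395, -2.031, 0.003]
force: [0.2, -0.7, 0.4]
width: 0.06
grip_force: 0.0
[[ 1.632e-01  9.866e-01 -2.600e-03]
 [ 9.866e-01 -1.632e-01 -0.000e+00]
 [-5.000e-04 -2.500e-03 -1.000e+00]] [0.58495806 0.05687251 0.19409321] [ 0.01  0.02  1.83 -0.    1.29  0.17]
[0.58852374 0.05786267 0.078     ] tool units [0.027 0.061 1.935] y yaw -9.390285850618973
```

```bash
python3 -m creep '{"offset":[[0.03,0.06,0.5],[0.03,0.06,1.0],[0.03,0.06,1.4],[0.03,0.06,1.7],[0.03,0.06,1.88],[0.03,0.06,1.93],[0.03,0.06,1.93],[0.03,0.06,1.93]],"rot":[[0,0,0],[0,0,0],[0,0,0],[0,0,0],[0,0,0],[0,0,0],[0,0,0],[0,0,0]],"fingers":[60,60,60,60,60,60,60,60]}'
python3 -m creep '{"offset":[[0,0,0],[0,0,0],[0,0,0],[0,0,0],[0,0,0],[0,0,0]],"rot":[[0,0,0],[0,0,0],[0,0,0],[0,0,0],[0,0,0],[0,0,0]],"fingers":[30,5,5,5,5,5]}'
```

```text
t: 15.4
position: [0.5901, 0.0581, 0.0809]
tool_rot: [2.397, 2.029, 0.002]
force: [-0.1, 0.2, 0.5]
width: 0.0602
grip_force: 0.0
t: 16.15
position: [0.5898, 0.058, 0.0798]
tool_rot: [2.398, 2.029, 0.001]
force: [3.3, -1.1, -2.3]
width: 0.0142
grip_force: 30.0
```

```bash
python3 -m creep '{"offset":[[0,-0.08,0],[0,-0.18,0],[0,-0.28,0],[0,-0.38,0],[0,-0.48,0],[0,-0.56,0],[0,-0.6,0],[0,-0.6,0]],"rot":[[0,0,0],[0,0,0],[0,0,0],[0,0,0],[0,0,0],[0,0,0],[0,0,0],[0,0,0]],"fingers":[5,5,5,5,5,5,5,5]}'
python3 -m creep '{"offset":[[0,0,0],[0,0,0]],"rot":[[0,0,0],[0,0,0]],"fingers":[5,5]}'
python3 - <<'E'
from cell import *
from h import *
s=sense();c=capture("wrist");c['s']=s;pickle.dump(c,open("c8.pkl","wb"))
cv2.imwrite("pics/w8.png",cv2.resize(c["color"][:300,80:480,::-1],None,fx=2,fy=2,interpolation=2))
E
```

```text
t: 17.15
position: [0.554, 0.0641, 0.0798]
tool_rot: [2.397, 2.029, 0.002]
force: [6.7, -0.3, -5.9]
width: 0.0141
grip_force: 30.0
t: 17.4
position: [0.5541, 0.064, 0.0798]
tool_rot: [2.397, 2.029, 0.002]
force: [6.1, -0.3, -5.0]
width: 0.0141
grip_force: 30.0
```

View pics/w8.png

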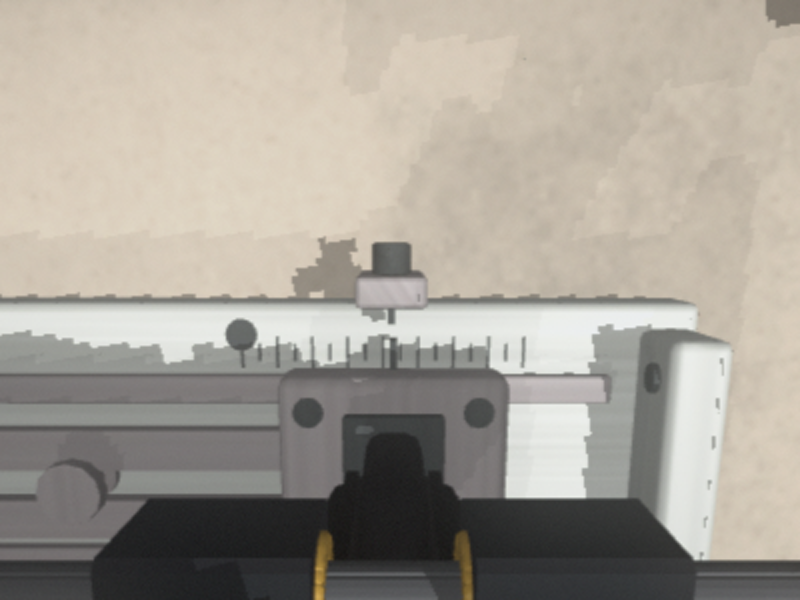

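The pointer blade (393,350) and the index blade (391,316) line up to within about 0.5 mm. The mark is reached, so I'll hold and hand in.

```bash
python3 -m creep '{"offset":[[0,0,0],[0,0,0],[0,0,0],[0,0,0],[0,0,0]],"rot":[[0,0,0],[0,0,0],[0,0,0],[0,0,0],[0,0,0]],"fingers":[5,5,5,5,5]}'
python3 -c "from cell import *; print(sign_off())"
```

```text
t: 18.08
position: [0.5541, 0.064, 0.0798]
tool_rot: [2.397, 2.029, 0.002]
force: [6.7, -0.0, -4.9]
width: 0.0139
grip_force: 30.0
the job is handed in; nothing more can be done
None
```

Job handed in at 18.1 s (no verdict was returned): pin knocked fully down with the mallet, mallet standing released on the bench off the stage, cup and beaker not touched, and the slide held by its handle with the pointer about 0.5 mm from the index mark.

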